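# Change over the twin water filter and pull the spent cartridge

### The arm

A 6-joint arm with a two-finger parallel gripper is mounted at the origin on a cart in front of the work surface, level with it; the furniture and walls round the work are solid. World frame = base frame: x ahead of the robot, y to its left, z up, the work surface at z = 0. Lengths are in m, angles in rad, forces in N, time in s.
With the tool pointing down it reaches from about 0.375 to 0.9 m from the base axis. Payload 3.1 kg.
Tool frame: the origin (TCP) lies on the centre line of the jaws, within the pads' length; the fingertips stand 8 mm ahead of it and the grasp point (between the pads) lies 11 mm behind it; z points along the fingers, y is the line along which they close (so a half turn about z gives the same grasp; the last joint's range is limited). The gripper opens to 87 mm and grips with 3 to 60 N. Pads are 19 mm wide; open, the fingers measure 117 mm over their backs; the gripper's body (75 mm by 190 mm) begins 51 mm behind the grasp point.
Start: joints at [1.107, 0.527, 1.433, -0, 1.181, -0.178], TCP at [0.176, 0.6, 0.231] pointing down, gripper open.
Joint ranges: [-3.08, 3.08], [-0.75, 2.2], [0.22, 2.44], [-1.43, 4.57], [0, 2.65], [-2.85, 2.85]. Speed limits (rad/s): [2.79, 2.79, 3.14, 3.14, 3.14, 3.14].

### API

Orientations are given as a unit quaternion [x, y, z, w].
In Python, from rig import robot gives the robot as it stands. The module is installed in compiled form; this text tells all that it offers.
- The arm moves only by the tool send_rows, never from a script. Its argument "increments" is one flat list of numbers, 7 for each row, row after row: the turn, a rotation vector about the world's x, y, z in rad, then the shift along the world's x, y, z in cm, then the opening, from 0 (shut) to 1 (fully open). A call has 1 to 20 rows; each row shifts and turns the commanded pose from where the row before left it; what a row does not reach is not made up. A row lasts 1/12 s, in which the tool goes at most 41.7 mm and 7.16 degrees, less where a joint would pass 70% of its speed; a pose out of reach is approached as far as the arm can. A call is refused whole if a number of a shift passes 4.17 or a number of a turn 0.125, either way. A call with a gripper value outside its range is refused whole. The fingers move at their own pace and stop on an object; "newtons" is the grip in N (left out, the last holds). Time passes only in rows, so rows that do not move let the fingers close. It gives the time, the measured TCP pose, the force, the opening and the grip force at its end, in the units of the state.
- robot.get_obs(): the state, without advancing time (a new reading comes with each control period).
- robot.camera(name): name is "scene" or "top" or "wrist"; returns a dict with "image" (480x640x3 uint8, red, green, blue), "range_z" (480x640 float32, m along the optical axis (not along the pixel's ray), 0 where there is no reading), "fx", "fy", "cx", "cy" (pixels), "R" (3x3) and "t" (3): a world point X has camera coordinates R X + t. Camera axes: x right, y down, z forward; pixel columns grow to the right and rows downward; lengths in m; the calibration is good to about 2 mm. A picture is of the moment at which its call begins.
- robot.hand_in(): hands the job in; it is judged then, once.
The state is a dict: "time": time; "q": joint angles; "joint_velocities": joint speeds; "joint_torque": joint torques, N m; "position": TCP position; "tool_rot": TCP orientation; "ft_force": force on the tool from outside, world axes, zero at the start; "moment": the same for the moment, N m; "grip_width": finger opening in m; "grip_force": force on a finger pad.
Only numpy, scipy, OpenCV 4.12 (cv2) and the standard library are available. Lean on these libraries where they do the work, as an engineer would, in place of code of your own. Each camera call takes 0.05 s, during which the arm holds its last target. There are 200 camera calls.

### The job

The coffee machine's twin water-filter station is drawing from both cartridges, but the red-tagged one is spent. First swing the blue changeover lever all the way to its stop on the side of the green-tagged cartridge; only then draw the red-tagged cartridge out of its slanting socket and set it down upright in a free compartment of the grey returns crate, without dropping it. Leave the green-tagged cartridge seated in its socket and push nothing else aside.

Things in the scene. Friction and masses are not known exactly. Their poses are not given: they have to be found in the camera images.
- station: fixed filter station: steel base 260 x 250 x 12 mm, sloping grey back plate, two slanting round sockets (78 mm across, 42 mm deep) 156 mm apart, each with a fork of bent rod halfway up. Origin on the table top between the sockets; x away from the robot, y to the left, z up. In this frame the cartridges lean 25 degrees from vertical, tops towards -x (the robot)
- socket_left (a point): centre of the inner floor of the left socket, at (0.045, 0.078, 0.048) in the station's frame
- socket_right (a point): centre of the inner floor of the right socket, at (0.045, -0.078, 0.048) in the station's frame
- lever (a joint): blue changeover lever on the brass valve at the front of the station, rad. It turns about an upright axis at (-0.12, 0) in the station's frame. 0: points to the station's -x (both lines open); +1.1: its stop on the left (+y) socket's side; -1.1: its stop on the right socket's side. It stays where it is left; about 2 N at its knob moves it
- lever_grip (a point): middle of the lever's upright round blue knob, 17 mm in diameter and 36 mm tall, 96 mm above the table, 80 mm from the lever's axis; the knob's top is 108 mm above the table and the flat lever arm below it ends 72 mm above the table
- cartridge_red: spent filter cartridge with red tag, collar and cap: white cylinder 60 mm in diameter, 150 mm long, on its end a grey grip fin 16 mm thick (along x), 74 mm wide (along y), from 150 to 188 mm along z. Origin at the centre of the flat foot, z along the axis to the fin, about 0.25 kg. Starts in one of the two sockets, its x axis in the station's x-z plane
- cartridge_green: good filter cartridge with green tag, the same in shape; starts in the other socket and stays there
- returns_crate: fixed grey open crate, 208 x 208 mm over the rim, 95 mm tall, 2 x 2 compartments 89 mm square inside, centred at (+-0.0475, +-0.0475) in its frame, floor 6 mm above the table. Origin under its centre, z up. The two compartments at +x hold spent cartridges, the two at -x (nearer the robot) are free
- spent_1: spent red-tagged cartridge of the same shape, already standing in the crate; stays there
- spent_2: another spent red-tagged cartridge, already standing in the crate; stays there
- label_roll: roll of cream labels, 58 x 63 x 28 mm, bystander near the front edge
- marker: grey felt marker with a black cap, 140 mm long, bystander near the front edge
- stapler: plier stapler lying on its side, 168 mm long, bystander near the front edge
- black_tape: roll of black tape, 60 mm across, bystander at the right

How it is judged:
On the way, in this order (a step that is already met when the one before it is completed fails the run):
1. the lever is swung to its stop on the green cartridge's side (((y of cartridge_green in the frame of station above 0.04 m and value of joint lever above 0.95 rad) or (y of cartridge_green in the frame of station below -0.04 m and value of joint lever below -0.95 rad))), for 0.2 s.
2. the red cartridge stands in a free compartment of the crate (x of cartridge_red in the frame of returns_crate between -0.085 and 0.085 m and y of cartridge_red in the frame of returns_crate between -0.085 and 0.085 m and z of cartridge_red in the frame of returns_crate below 0.014 m and angle between cartridge_red's own z axis and vertical below 0.25 rad), for 0.2 s.
At the end, for the whole second after the job is handed in: The lever stands within 0.15 rad of its stop on the green cartridge's side; the red cartridge stands upright (within 14 degrees) on the floor of a compartment of the returns crate, at rest; the green cartridge is still in its socket (moved less than 12 mm) (all of step 2 and ((y of cartridge_green in the frame of station above 0.04 m and value of joint lever above 0.95 rad) or (y of cartridge_green in the frame of station below -0.04 m and value of joint lever below -0.95 rad)) and linear speed of cartridge_red below 0.02 m/s and distance of cartridge_green from where it was at the start of the episode below 0.012 m); the robot touches nothing.
It fails at once if the red cartridge is drawn (moved more than 20 mm) before the lever is at its stop on the green side (distance of cartridge_red from where it was at the start of the episode above 0.02 m and not ((y of cartridge_green in the frame of station above 0.04 m and value of joint lever above 0.95 rad) or (y of cartridge_green in the frame of station below -0.04 m and value of joint lever below -0.95 rad))).
It fails at once if the green cartridge is moved by more than 12 mm (distance of cartridge_green from where it was at the start of the episode above 0.012 m).
It fails at once if the red cartridge is dropped (faster than 0.5 m/s with no finger on it) (linear speed of cartridge_red above 0.5 m/s and contact force between the fingers and cartridge_red below 0.05 N).
It fails at once if a bystander is pushed aside by more than 40 mm (distance of any of spent_1, spent_2, label_roll, marker, stapler, black_tape from where it was at the start of the episode above 0.04 m).
It also fails if it takes over 51 s, if anything falls off the work surface, if the arm or the gripper's body presses on something with over 40 N, if the wrist force passes 120 N, or if a joint passes its speed limit or range.

## Working session

There is one attempt and no reset: what is moved stays moved. The work goes in short steps, Python scripts to look and compute and a tool call to move; the robot and the scene stay as the last step left them, time stands still between calls to the robot, and variables do not carry over. Pictures are saved under pics/ and viewed, at most 10 in all, crops included, and the job is handed in when it is done.

Besides the shell and the picture viewer there is one more tool, called after "Call:" by a JSON object that holds its "name" and its "arguments", one argument or row to a line. send_rows: Moves the arm, as the interface text tells. Its arguments: {"type":"object","properties":{"increments":{"type":"array"},"newtons":{"type":"number"}},"required":["increments"]}

```bash
mkdir -p pics; cat > h.py <<'E'
import numpy as np, cv2
from rig import robot
def save(c,n):
    cv2.imwrite(f'pics/{n}.png',c['image'][:,:,::-1])
    np.savez(f'pics/{n}.npz',**c)
def cloud(c):
    v,u=np.mgrid[:480,:640]; z=c['range_z']
    P=np.stack([(u-c['cx'])/c['fx']*z,(v-c['cy'])/c['fy']*z,z],-1)
    return (P-c['t'])@c['R']
E
python3 - <<'E'
from h import *
o=robot.get_obs(); print({k:np.round(v,3) for k,v in o.items()})
for n in('top','scene'):
    save(robot.camera(n),n)
E
```

```text
{'time': np.float64(0.0), 'q': array([ 1.107,  0.528,  1.434,  0.   ,  1.181, -0.179]), 'joint_velocities': array([-0.001,  0.001,  0.003, -0.002, -0.   , -0.001]), 'joint_torque': array([ 1.0000e-03, -4.4005e+01, -1.7659e+01,  6.3000e-02,  5.8000e-02,
       -0.0000e+00]), 'position': array([0.176, 0.599, 0.23 ]), 'tool_rot': array([ 0.142,  0.99 , -0.001, -0.   ]), 'ft_force': array([ 0.746, -0.337, -0.912]), 'moment': array([-0.05 ,  0.023,  0.028]), 'grip_force': np.float64(0.0), 'grip_width': np.float64(0.087)}
```

View pics/top.png

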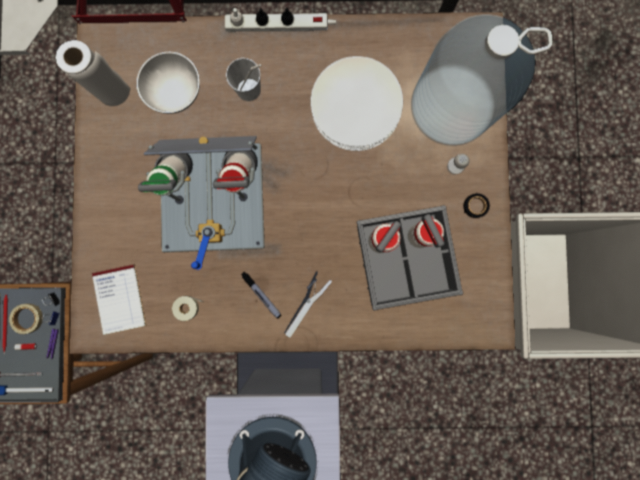

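View pics/scene.png

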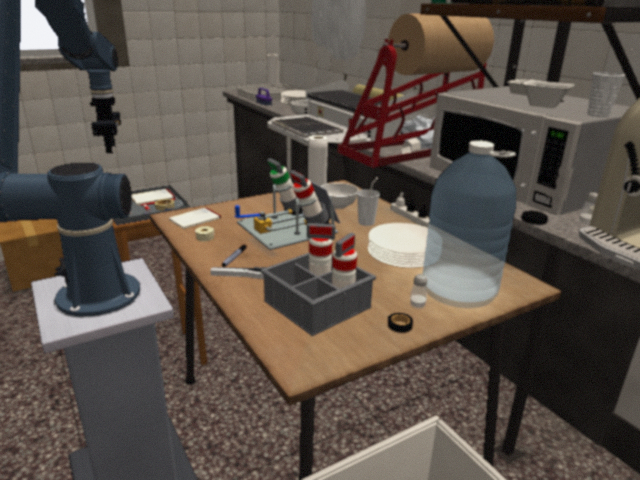

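The top view shows the green cartridge on the left (+y) at about (160,178) and the red one at (235,175). The lever knob is near (197,265), and the crate centre is near (410,257) with its free compartments at rows ~280. I'll measure next.

```bash
python3 - <<'E'
from h import *
c=dict(np.load('pics/top.npz')); W=cloud(c); im=c['image']
print(c['R'].round(3),c['t'].round(3),c['fx'])
a=cv2.resize(im[130:280,130:290],None,fx=5,fy=5,interpolation=cv2.INTER_CUBIC)[:, :, ::-1][:600]
# crop rows 130-250 ; crate separately
b=cv2.resize(im[195:315,345:475],None,fx=4.8,fy=4.8,interpolation=cv2.INTER_CUBIC)[:,:,::-1]
a=cv2.resize(im[130:280,130:290],None,fx=4,fy=4,interpolation=cv2.INTER_CUBIC)[:,:,::-1]
cv2.imwrite('pics/a.png',a);cv2.imwrite('pics/b.png',b)
hsv=cv2.cvtColor(im,cv2.COLOR_RGB2HSV).astype(int); H,S,V=hsv[...,0],hsv[...,1],hsv[...,2]
u=np.arange(640)[None]; v=np.arange(480)[:,None]
def show(n,m): 
    P=W[m]; print(n,m.sum(),P.mean(0).round(4),P.min(0).round(3),P.max(0).round(3))
box=lambda x0,x1,y0,y1:(u>=x0)&(u<x1)&(v>=y0)&(v<y1)
show('blue',(H>105)&(H<130)&(S>150)&box(180,230,220,280))
show('knob',(H>105)&(H<130)&(S>150)&box(180,230,220,280)&(W[...,2]>.09))
# base plate plane z~0.012
m=box(150,275,130,260)&(abs(W[...,2]-.012)<.005)&(S<90); show('base',m)
pl=np.argwhere(m)
# crate rim
m=box(345,475,195,320)&(abs(W[...,2]-.095)<.006)&(S<60); show('rim',m)
pts=W[m][:,:2].astype(np.float32); r=cv2.minAreaRect(pts*1000); print(r)
for n,bx in(('G',(135,195,145,200)),('R',(212,262,145,200))):
    m=box(*bx)&(W[...,2]>.205); show(n+'top',m)
for p in[(163,250),(264,247),(262,146),(208,231)]: print(p,W[p[1],p[0]].round(4))
E
```

```text
[[-0.011 -1.    -0.004]
 [-0.997  0.011 -0.077]
 [ 0.077  0.004 -0.997]] [-0.104  0.547  1.332] 562.1333786957521
blue 208 [0.4915 0.1508 0.0844] [ 0.441 -0.114  0.065] [0.531 0.166 1.37 ]
knob 43 [0.4633 0.152  0.1331] [ 0.441 -0.114  0.092] [0.471 0.166 1.37 ]
base 5387 [0.5968 0.134  0.0112] [ 0.478 -0.012  0.007] [0.793 0.267 0.017]
rim 1615 [ 0.4776 -0.3246  0.0941] [ 0.36  -0.442  0.089] [ 0.592 -0.207  0.101]
((475.8988037109375, -324.82489013671875), (204.6984100341797, 206.39266967773438), 9.53672981262207)
Gtop 347 [0.6171 0.2043 0.2614] [ 0.441 -0.114  0.205] [0.636 0.256 1.37 ]
Rtop 340 [0.6241 0.0577 0.2459] [ 0.441 -0.114  0.205] [0.641 0.099 1.37 ]
(163, 250) [0.5024 0.2569 0.0124]
(264, 247) [0.5074 0.0133 0.0035]
(262, 146) [7.576e-01 1.760e-02 1.000e-04]
(208, 231) [0.5425 0.1365 0.0728]
```

View pics/a.png

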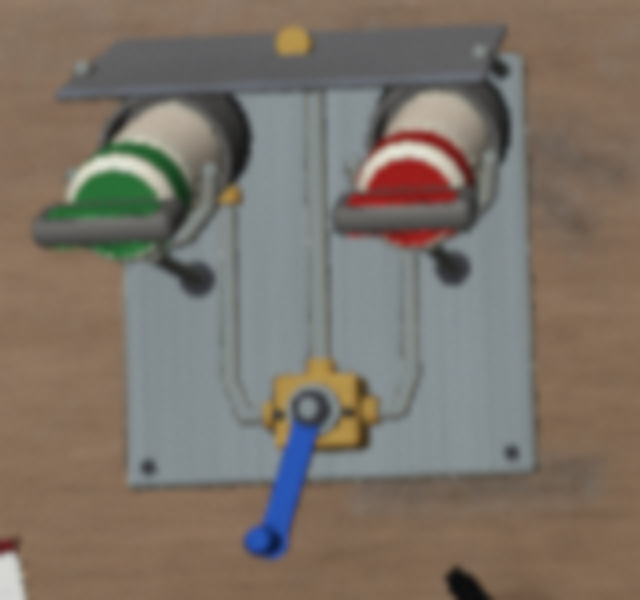

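View pics/b.png

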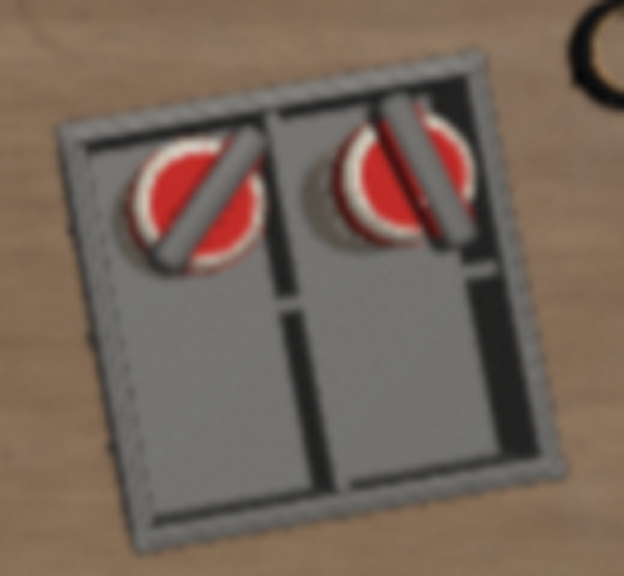

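The crops show the base's front corners at (130,487) and (535,470), the valve axis at (310,408) and the knob top at (262,540). The red fin is centred near (403,213). The free crate compartments are at the bottom left and right of the crop. Next I'll fit the poses.

```bash
cat >> h.py <<'E'
def ray(c,u,v,z):
    d=c['R'].T@np.array([(u-c['cx'])/c['fx'],(v-c['cy'])/c['fy'],1]); o=-c['R'].T@c['t']
    return o+d*(z-o[2])/d[2]
E
python3 - <<'E'
from h import *
c=dict(np.load('pics/top.npz')); W=cloud(c)
f=lambda x,y,z:ray(c,130+(x+.5)/4-.5,130+(y+.5)/4-.5,z)
FL=f(130,487,.012);FR=f(535,470,.012);BR=f(522,56,.012)
print('corners',FL,FR,BR,np.linalg.norm(FL-FR),np.linalg.norm(BR-FR))
d=FL-FR; print('yaw front',np.degrees(np.arctan2(-d[0],d[1])))
d=BR-FR; print('yaw side',np.degrees(np.arctan2(d[1],d[0])))
print('axis',f(310,408,.085),'knob',f(262,540,.108))
u=np.arange(640)[None]; v=np.arange(480)[:,None]
for n,(a,b) in {'G':(135,185),'R':(212,255)}.items():
    m=(u>=a)&(u<b)&(v>165)&(v<195)&(W[...,2]>.17)&(W[...,2]<.25)
    P=W[m]; m2=P[:,2]>.205; Q=P[m2]
    print(n,len(Q),np.median(Q,0).round(4),cv2.minAreaRect((Q[:,:2]*1000).astype(np.float32)),Q[:,2].max())
    for q in (1,99): print(np.percentile(Q,q,axis=0).round(4))
g=lambda x,y,z:ray(c,345+(x+.5)/4.8-.5,195+(y+.5)/4.8-.5,z)
K=[g(62,128,.095),g(482,48,.095),g(567,468,.095),g(138,550,.095)]
print(np.array(K).round(4),np.mean(K,0))
E
```

```text
corners [0.49909401 0.25909526 0.012     ] [0.50665785 0.01405089 0.012     ] [0.76085074 0.0210395  0.012     ] 0.24516107678321014 0.25428894555077847
yaw front 1.7680014129037287
yaw side 1.5748555721562096
axis [0.5401644  0.13610657 0.085     ] knob [0.46445567 0.15827523 0.108     ]
G 333 [0.624  0.2169 0.2155] ((625.9125366210938, 219.307861328125), (21.940946578979492, 73.87754821777344), 2.121040105819702) 0.22317218254740137
[0.6146 0.1833 0.2057]
[0.6362 0.254  0.2208]
R 331 [0.6286 0.0617 0.2158] ((629.9873657226562, 63.286224365234375), (21.113874435424805, 72.77685546875), 2.991781234741211) 0.22424196933656718
[0.6192 0.0274 0.2061]
[0.6404 0.0986 0.2214]
[[ 0.5592 -0.2085  0.095 ]
 [ 0.5951 -0.4086  0.095 ]
 [ 0.3963 -0.4427  0.095 ]
 [ 0.3602 -0.2407  0.095 ]] [ 0.47768983 -0.32513518  0.095     ]
```

Call:
{"name": "send_rows", "arguments": {
  "increments": [0,0,0,1.92,-2.94,-0.2,1,0,0,0,1.92,-2.94,-0.2,1,0,0,0,1.92,-2.94,-0.2,1,0,0,0,1.92,-2.94,-0.2,1,0,0,0,1.92,-2.94,-0.2,1,0,0,0,1.92,-2.94,-0.2,1,0,0,0,1.92,-2.94,-0.2,1,0,0,0,1.92,-2.94,-0.2,1,0,0,0,1.92,-2.94,-0.2,1,0,0,0,1.92,-2.94,-0.2,1,0,0,0,1.92,-2.94,-0.2,1,0,0,0,1.92,-2.94,-0.2,1,0,0,0,1.92,-2.94,-0.2,1,0,0,0,1.92,-2.94,-0.2,1,0,0,0,1.92,-2.94,-0.2,1,0,0,0,0,0,0,1]
}}

```text
time: 1.43
position: [0.4685, 0.1541, 0.2003]
tool_rot: [0.145, 0.989, -0.001, 0.002]
ft_force: [-0.5, -1.1, 0.9]
grip_width: 0.0868
grip_force: 0.0
```

```bash
python3 - <<'E'
from h import *
o=robot.get_obs(); print({k:np.round(o[k],4) for k in('time','q','position','tool_rot')})
c=robot.camera('wrist'); save(c,'w1'); W=cloud(c)
hsv=cv2.cvtColor(c['image'],cv2.COLOR_RGB2HSV).astype(int)
m=(hsv[...,0]>105)&(hsv[...,0]<130)&(hsv[...,1]>150)&(W[...,2]>.103)&(W[...,2]<.115)
print(m.sum(),np.median(W[m],0),W[m].min(0),W[m].max(0))
c=dict(np.load('pics/top.npz')); W=cloud(c)
v,u=np.mgrid[:480,:640]; m=(u>140)&(u<265)&(v>130)&(v<165)&(W[...,2]<.5); P=W[m]
print('back max z',P[P[:,0]>.66][:,2].max(), P[P[:,0]>.70][:,2].max(),P[P[:,0]>.73][:,2].max())
E
```

```text
{'time': np.float64(1.4333), 'q': array([ 0.0921,  0.3941,  1.7924, -0.0027,  0.9516, -1.186 ]), 'position': array([0.4685, 0.1541, 0.2003]), 'tool_rot': array([ 1.451e-01,  9.894e-01, -7.000e-04,  2.000e-03])}
316 [0.46403965 0.16598727 0.10759825] [0.45772394 0.1583179  0.10392435] [0.47109712 0.17352159 0.10990112]
back max z 0.18005705072450257 0.1691082313673524 0.13516565612363154
```

Call:
{"name": "send_rows", "arguments": {
  "increments": [0,0,0,-0.25,0.6,-2.5,1,0,0,0,-0.2,0.5,-2.9,1,0,0,0,0,0,-3,1,0,0,0,0,0,-3,1,0,0,0,0,0,0,0.1,0,0,0,0,0,0,0.1,0,0,0,0,0,0,0,0,0,0,0,0,0,0,0,0,0,0,0,0,0,0,0,0,0,0,0,0],
  "newtons": 15
}}

```text
time: 2.32
position: [0.4606, 0.1699, 0.0881]
tool_rot: [0.142, 0.99, 0.0, 0.002]
ft_force: [-0.7, -0.7, 0.4]
grip_width: 0.0551
grip_force: 0.0
```

Call:
{"name": "send_rows", "arguments": {
  "increments": [0,0,0,0,0,0,0,0,0,0,0,0,0,0,0,0,0,0,0,0,0,0,0,0,0,0,0,0,0,0,0,0,0,0,0,0,0,0,0,0,0,0,0,0,0,0,0,0,0,0,0,0,0,0,0,0,0,0,0,0,0,0,0]
}}

```text
time: 3.07
position: [0.4594, 0.1695, 0.0865]
tool_rot: [0.142, 0.99, -0.0, -0.0]
ft_force: [-1.2, -2.1, 1.6]
grip_width: 0.0163
grip_force: 15.0
```

Call:
{"name": "send_rows", "arguments": {
  "increments": [0,0,-0.02,0.3,0.65,0,0,0,0,-0.02,0.36,0.62,0,0,0,0,-0.02,0.41,0.58,0,0,0,0,-0.02,0.47,0.55,0,0,0,0,-0.02,0.51,0.5,0,0,0,0,-0.02,0.55,0.45,0,0,0,0,-0.02,0.59,0.4,0,0,0,0,-0.02,0.63,0.35,0,0,0,0,0,0,0,0,0,0,0,0,0,0,0,0]
}}

```text
time: 3.9
position: [0.496, 0.2122, 0.0863]
tool_rot: [0.222, 0.975, 0.001, -0.002]
ft_force: [-2.8, 5.8, 1.7]
grip_width: 0.0164
grip_force: 15.0
```

```bash
python3 - <<'E'
from h import *
c=robot.camera('top'); save(c,'t2')
a=cv2.resize(c['image'][180:290,130:270],None,fx=5,fy=5,interpolation=cv2.INTER_CUBIC)[:,:,::-1]; cv2.imwrite('pics/t2c.png',a)
E
```

```text
(no output)
```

View pics/t2c.png

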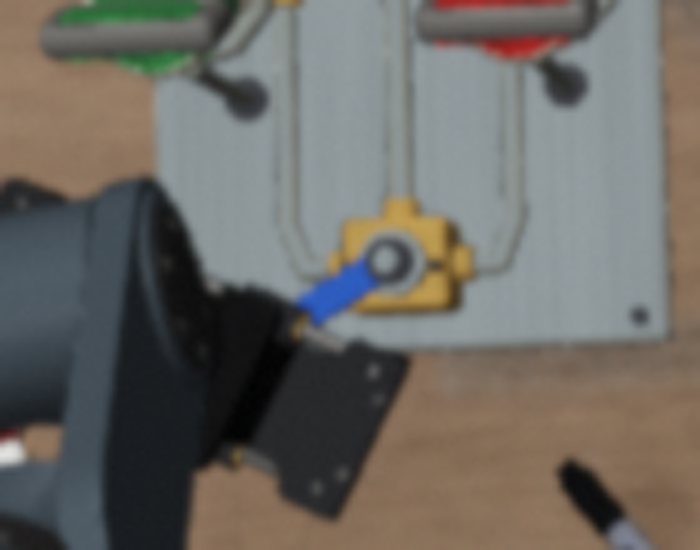

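The lever now points from (388,260) to about (305,310), so it's near 1.05 rad. I'll push a bit further along the tangent to feel for the stop.

Call:
{"name": "send_rows", "arguments": {
  "increments": [0,0,0,0.3,0.05,0,0,0,0,0,0.3,0.0,0,0,0,0,0,0.3,0.0,0,0,0,0,0,0,0,0,0]
}}

```text
time: 4.28
position: [0.5007, 0.2141, 0.0862]
tool_rot: [0.222, 0.975, 0.001, -0.007]
ft_force: [-10.5, 10.4, 8.1]
grip_width: 0.0169
grip_force: 15.0
```

Call:
{"name": "send_rows", "arguments": {
  "increments": [0,0,0,-0.3,0,0,0.6,0,0,0,0,0,0,0.6,0,0,0,0,0,0,0.6,0,0,0,0,0,0,0.6,0,0,0,0,0,0,0.6,0,0,0,0,0,0,0.6,0,0,0,0,0,3.6,0.6,0,0,0,0,0,3.6,0.6,0,0,0,0,0,3.6,0.6,0,0,0,0,0,3.6,0.6,0,0,0,0,0,3.6,0.6,0,0,0,0,0,3.6,0.6]
}}

```text
time: 5.28
position: [0.5036, 0.2108, 0.3044]
tool_rot: [0.221, 0.975, 0.0, 0.0]
ft_force: [0.8, 0.2, -0.0]
grip_width: 0.0523
grip_force: 0.0
```

Call:
{"name": "send_rows", "arguments": {
  "increments": [0,0,-0.11,0.8,-1.5,0,0.6,0,0,-0.11,0.8,-1.5,0,0.6,0,0,-0.11,0.8,-1.5,0,0.6,0,0,-0.11,0.8,-1.5,0,0.6,0,0,-0.11,0.8,-1.5,0,0.6,0,0,-0.11,0.8,-1.5,0,0.6,0,0,-0.11,0.8,-1.5,0,0.6,0,0,-0.11,0.8,-1.5,0,0.6,0,0,-0.11,0.8,-1.5,0,0.6,0,0,-0.1,0.8,-1.5,0,0.6,0.0034,-0.109,0,0,0,0,0.6,0.0034,-0.109,0,0,0,0,0.6,0.0034,-0.109,0,0,0,0,0.6,0.0034,-0.109,0,0,0,0,0.6,0,0,0,0,0,0,0.6,0,0,0,0,0,0,0.6]
}}

```text
time: 6.62
position: [0.5823, 0.061, 0.302]
tool_rot: [0.679, 0.702, 0.154, 0.149]
ft_force: [0.7, -0.5, 0.4]
grip_width: 0.0523
grip_force: 0.0
```

```bash
python3 - <<'E'
from h import *
from scipy.spatial.transform import Rotation as Ro
o=robot.get_obs(); print({k:np.round(o[k],4) for k in('time','q','position','tool_rot','grip_width','ft_force')})
print(Ro.from_quat(o['tool_rot']).as_matrix().round(3))
c=robot.camera('wrist'); save(c,'w2')
save(robot.camera('top'),'t3')
i=np.hstack([cv2.imread('pics/w2.png')[::,:], cv2.resize(cv2.imread('pics/t3.png')[130:290,130:270],(420,480))]); cv2.imwrite('pics/m.png',cv2.resize(i,None,fx=.75,fy=.75))
E
```

```text
{'time': np.float64(6.6167), 'q': array([-0.1189,  0.2471,  1.7707,  0.0977,  0.6983, -0.2146]), 'position': array([0.5823, 0.061 , 0.302 ]), 'tool_rot': array([0.6787, 0.7024, 0.1538, 0.1494]), 'grip_width': np.float64(0.0523), 'ft_force': array([ 0.6525, -0.5129,  0.4017])}
[[-0.034  0.908  0.419]
 [ 0.999  0.031  0.013]
 [-0.001  0.419 -0.908]]
```

View pics/m.png

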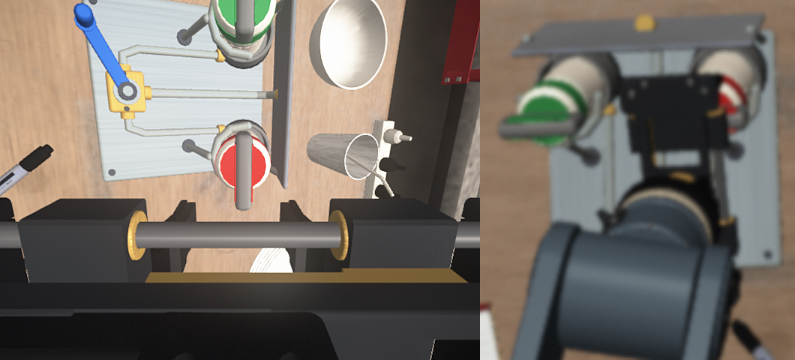

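The wrist view shows the lever at its stop on the green side, and the red fin at about (243,170) centred between the jaws. I'll measure the fin in the tool frame.

```bash
python3 - <<'E'
from h import *
from scipy.spatial.transform import Rotation as Ro
o=robot.get_obs(); R=Ro.from_quat(o['tool_rot']).as_matrix(); p=o['position']
c=dict(np.load('pics/w2.npz')); W=cloud(c); T=(W-p)@R
c1=dict(np.load('pics/w2.npz'))['image']
m=np.zeros((480,640),bool); m[165:285,280:365]=True
Q=T[m&(T[...,2]>.02)&(T[...,2]<.3)]
h,e=np.histogram(Q[:,2],bins=np.arange(.05,.2,.004)); print([(round(a,3),int(b)) for a,b in zip(e,h) if b>30])
z0=np.percentile(Q[:,2],1); F=Q[Q[:,2]<z0+.006]; print(len(F),F.min(0),F.max(0),np.percentile(F,[2,50,98],axis=0).round(4))
# grasp pt target in tool frame
g=np.array([.6348,.0622,.2039]); print('planned grasp in tool',(g-p)@R)
E
```

```text
[(np.float64(0.094), 1977), (np.float64(0.098), 448), (np.float64(0.13), 1668), (np.float64(0.134), 525), (np.float64(0.138), 170), (np.float64(0.142), 91), (np.float64(0.182), 81), (np.float64(0.186), 696), (np.float64(0.19), 52)]
2427 [-0.02943715 -0.00819815  0.09328941] [0.04334677 0.00931408 0.10035077] [[-0.0265 -0.008   0.0943]
 [ 0.009   0.0003  0.0961]
 [ 0.0416  0.0088  0.0996]]
planned grasp in tool [-2.31075774e-06  1.87683462e-03  1.11297205e-01]
```

Call:
{"name": "send_rows", "arguments": {
  "increments": [0,0,0,1.01,0.15,-2.2,0.6,0,0,0,1.01,0.15,-2.2,0.6,0,0,0,1.01,0.15,-2.2,0.6,0,0,0,1.01,0.15,-2.2,0.6,0,0,0,1.01,0.15,-2.2,0.6,0,0,0,0,0,0,0.6,0,0,0,0,0,0,0.6],
  "newtons": 30
}}

```text
time: 7.3
position: [0.6371, 0.0686, 0.1921]
tool_rot: [0.678, 0.702, 0.155, 0.151]
ft_force: [-0.7, 0.2, 0.3]
grip_width: 0.0524
grip_force: 0.0
```

Call:
{"name": "send_rows", "arguments": {
  "increments": [0,0,0,0,0,0,0,0,0,0,0,0,0,0,0,0,0,0,0,0,0,0,0,0,0,0,0,0,0,0,0,0,0,0,0,0,0,0,0,0,0,0,0,0,0,0,0,0,0],
  "newtons": 30
}}

```text
time: 7.88
position: [0.6365, 0.0684, 0.1942]
tool_rot: [0.678, 0.702, 0.157, 0.153]
ft_force: [1.5, 0.1, 0.9]
grip_width: 0.0157
grip_force: 30.0
```

Call:
{"name": "send_rows", "arguments": {
  "increments": [0,0,0,-0.42,-0.01,0.91,0,0,0,0,-0.42,-0.01,0.91,0,0,0,0,-0.42,-0.01,0.91,0,0,0,0,-0.42,-0.01,0.91,0,0,0,0,-0.42,-0.01,0.91,0],
  "newtons": 45
}}

```text
time: 8.3
position: [0.6143, 0.0679, 0.2395]
tool_rot: [0.678, 0.702, 0.156, 0.152]
ft_force: [4.3, 1.6, -2.3]
grip_width: 0.0156
grip_force: 45.1
```

Call:
{"name": "send_rows", "arguments": {
  "increments": [0,0,0,-0.85,-0.03,1.81,0,0,0,0,-0.85,-0.03,1.81,0,0,0,0,-0.85,-0.03,1.81,0,0,0,0,-0.85,-0.03,1.81,0,0,0,0,-0.85,-0.03,1.81,0,0,0,0,-0.85,-0.03,1.81,0,0,0,0,-0.4,0,1.8,0,0,0,0,0,0,0,0]
}}

```text
time: 8.97
position: [0.557, 0.0666, 0.3676]
tool_rot: [0.678, 0.702, 0.156, 0.152]
ft_force: [1.5, -0.7, -1.7]
grip_width: 0.0158
grip_force: 45.0
```

Call:
{"name": "send_rows", "arguments": {
  "increments": [-0.0034,0.109,0,-0.5,-1.5,0.3,0,-0.0034,0.109,0,-1,-2.6,0.2,0,-0.0034,0.109,0,-1,-2.6,0,0,-0.0034,0.109,0,-1,-2.6,0,0,0,0,0,-1,-2.6,0,0,0,0,0,-1,-2.6,0,0,0,0,0,-1,-2.6,0,0,0,0,0,-1,-2.6,0,0,0,0,0,-1,-2.6,0,0,0,0,0,-1,-2.6,0,0,0,0,0,-1,-2.6,0,0,0,0,0,-1,-2.6,0,0,0,0,0,-1,-2.6,0,0,0,0,0,-1,-2.2,0,0,0,0,0,0,0,0,0,0,0,0,0,0,0,0]
}}

```text
time: 10.3
position: [0.4219, -0.2827, 0.3679]
tool_rot: [0.696, 0.718, 0.0, -0.002]
ft_force: [0.0, -0.3, -1.7]
grip_width: 0.0157
grip_force: 45.0
```

```bash
python3 - <<'E'
from h import *
from scipy.spatial.transform import Rotation as Ro
o=robot.get_obs(); print({k:np.round(o[k],4) for k in('time','q','position','grip_width','ft_force')})
print(Ro.from_quat(o['tool_rot']).as_matrix().round(3))
c=robot.camera('wrist'); save(c,'w3'); W=cloud(c)
m=(abs(W[...,2]-.095)<.006); P=W[m]; print(m.sum(),P.min(0),P.max(0))
s=robot.camera('scene'); save(s,'s3')
i=np.hstack([cv2.resize(cv2.imread('pics/w3.png'),(480,360)),cv2.resize(cv2.imread('pics/s3.png')[130:370,170:490],(480,360))])
cv2.imwrite('pics/m3.png',cv2.resize(i,(800,300)))
E
```

```text
{'time': np.float64(10.3), 'q': array([-8.1090e-01,  2.2610e-01,  1.5233e+00,  2.0000e-04,  1.3971e+00,
       -8.4320e-01]), 'position': array([ 0.4219, -0.2827,  0.3679]), 'grip_width': np.float64(0.0157), 'ft_force': array([ 0.0207, -0.2585, -1.6851])}
[[-0.032  0.999 -0.003]
 [ 0.999  0.032  0.004]
 [ 0.004 -0.003 -1.   ]]
3725 [ 0.35784511 -0.49950059  0.08900095] [ 0.7935209  -0.20080874  0.10097909]
```

View pics/m3.png

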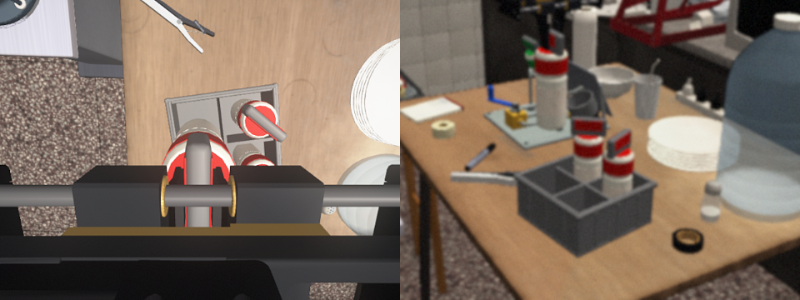

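The cartridge hangs upright above the crate. In the wrist view the crate's +y rim corners are at about (166,98) and (277,84). I'll compare these with the top-camera estimate.

```bash
python3 - <<'E'
from h import *
from scipy.spatial.transform import Rotation as Ro
c=dict(np.load('pics/w3.npz')); W=cloud(c)
m=(abs(W[...,2]-.095)<.005)&(W[...,0]>.33)&(W[...,0]<.62)&(W[...,1]>-.47)
x,y=W[m][:,0],W[m][:,1]
# outer +y edge: max y per x bin
b=[(xx,np.max(y[abs(x-xx)<.004])) for xx in np.arange(.38,.54,.01)]
b=np.array(b); k=np.polyfit(b[:,0],b[:,1],1); print('edge slope',np.degrees(np.arctan(k[0])),'y at .46',np.polyval(k,.46), 'res',np.std(b[:,1]-np.polyval(k,b[:,0])))
print('corners',x[y>-.30].min(),x.max(), W[m][np.argmin(x)],W[m][np.argmax(y)])
# same for top
t=dict(np.load('pics/top.npz')); V=cloud(t); v,u=np.mgrid[:480,:640]
mt=(abs(V[...,2]-.095)<.005)&(u>345)&(u<475)&(v>195)&(v<320); x,y=V[mt][:,0],V[mt][:,1]
b=np.array([(xx,np.max(y[abs(x-xx)<.004])) for xx in np.arange(.38,.54,.01)]);k=np.polyfit(b[:,0],b[:,1],1);print('top',np.degrees(np.arctan(k[0])),np.polyval(k,.46),x.min(),x.max())
# held cartridge in tool frame: near-edge of cap/body
o=robot.get_obs();R=Ro.from_quat(o['tool_rot']).as_matrix();T=(W-o['position'])@R
q=T[(abs(T[...,0])<.06)&(abs(T[...,1])<.06)&(T[...,2]>.0)&(T[...,2]<.2)]
for a in np.arange(.0,.2,.02):
    s=q[(q[:,2]>=a)&(q[:,2]<a+.02)]
    if len(s)>20: print(round(a,2),len(s),s.min(0).round(3),s.max(0).round(3))
E
```

```text
edge slope 9.472682956626821 y at .46 -0.21802303843870574 res 0.00030160398728366525
corners 0.35784511090268545 0.5855350951785784 [ 0.35784511 -0.23578604  0.09059119] [ 0.55911993 -0.20192974  0.09265563]
top 9.603782640620222 -0.22354142317365072 0.3581550066685241 0.5923910380285875
0.0 2682 [-0.003 -0.029  0.   ] [0.036 0.027 0.02 ]
0.02 597 [ 0.007 -0.03   0.02 ] [0.029 0.028 0.04 ]
0.04 264 [ 0.01  -0.029  0.04 ] [0.03  0.024 0.052]
0.06 393 [ 0.013 -0.027  0.061] [0.028 0.023 0.08 ]
0.08 308 [ 0.012 -0.027  0.08 ] [0.028 0.025 0.1  ]
0.1 249 [ 0.009 -0.027  0.1  ] [0.028 0.026 0.12 ]
0.12 180 [ 0.013 -0.027  0.12 ] [0.028 0.022 0.14 ]
0.14 90 [ 0.016 -0.024  0.14 ] [0.028 0.022 0.158]
```

Call:
{"name": "send_rows", "arguments": {
  "increments": [0,0,0,0.15,0.1,-1.5,0,0,0,0,0.15,0,-2,0,0,0,0,0,0,-2,0,0,0,0,0,0,-2,0,0,0,0,0,0,-2,0,0,0,0,0,0,-2,0,0,0,0,0,0,-2,0,0,0,0,0,0,-2,0,0,0,0,0,0,-2,0,0,0,0,0,0,-1.2,0,0,0,0,0,0,0,0,0,0,0,0,0,0,0]
}}

```text
time: 11.4
position: [0.4264, -0.2803, 0.1821]
tool_rot: [0.694, 0.72, 0.0, -0.001]
ft_force: [-0.4, -0.8, -2.1]
grip_width: 0.0161
grip_force: 45.0
```

Call:
{"name": "send_rows", "arguments": {
  "increments": [0,0,0,0,0,-0.4,0,0,0,0,0,0,-0.3,0,0,0,0,0,0,-0.3,0,0,0,0,0,0,-0.2,0,0,0,0,0,0,0,0]
}}

```text
time: 11.82
position: [0.4262, -0.2816, 0.1706]
tool_rot: [0.695, 0.719, 0.0, -0.0]
ft_force: [-0.8, 0.1, -1.9]
grip_width: 0.0159
grip_force: 45.0
```

Call:
{"name": "send_rows", "arguments": {
  "increments": [0,0,0,0,0,-0.15,0,0,0,0,0,0,-0.15,0,0,0,0,0,0,0,0]
}}

```text
time: 12.07
position: [0.4267, -0.282, 0.1685]
tool_rot: [0.695, 0.719, 0.0, 0.001]
ft_force: [-0.4, 1.8, 3.0]
grip_width: 0.0161
grip_force: 45.0
```

It has touched the floor, so I'll release it.

Call:
{"name": "send_rows", "arguments": {
  "increments": [0,0,0,0,0,0,0.3,0,0,0,0,0,0,0.5,0,0,0,0,0,0,0.5,0,0,0,0,0,0,0.5,0,0,0,0,0,0,0.5,0,0,0,0,0,0,0.5,0,0,0,0,0,0,0.5,0,0,0,0,0,1,0.5,0,0,0,0,0,2,0.5,0,0,0,0,0,3,0.5,0,0,0,0,0,3,0.5,0,0,0,0,0,3,0.5,0,0,0,-1,3,2,0.5,0,0,0,-1,3,1,0.5,0,0,0,-1,3,0,0.5,0,0,0,-1,3,0,0.5,0,0,0,-1,3,0,0.5,0,0,0,0,0,0,0.5,0,0,0,0,0,0,0.5]
}}

```text
time: 13.65
position: [0.3758, -0.1304, 0.3185]
tool_rot: [0.694, 0.72, 0.0, 0.001]
ft_force: [0.1, -0.3, -0.9]
grip_width: 0.0436
grip_force: 0.0
```

```bash
python3 - <<'E'
from h import *
save(robot.camera('scene'),'s4');save(robot.camera('top'),'t4')
i=np.hstack([cv2.resize(cv2.imread('pics/t4.png')[120:330,130:490],(480,280)),cv2.resize(cv2.imread('pics/s4.png')[150:350,200:430],(320,280))]); cv2.imwrite('pics/m4.png',i)
E
```

```text
(no output)
```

View pics/m4.png

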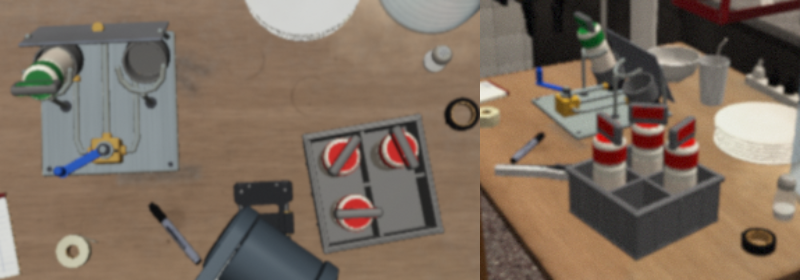

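The red cartridge stands upright in the lower-left free compartment at (355,212). The lever is at its stop on the green side, the green cartridge is seated, and the gripper is clear.

```bash
python3 -c "
from rig import robot
print(robot.hand_in())"
```

```text
the job is handed in; nothing more can be done
None
```

I swung the lever to its stop on the green side, then stood the red cartridge upright in a free crate compartment. The green one is still seated and the job is handed in; no verdict came back.

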